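Pop the tablet tray and trap it

ROBOT

A 6-joint arm with a two-finger parallel gripper is mounted at the origin on the work surface. World frame = base frame: x ahead of the robot, y to its left, z up, the work surface at z = 0. Lengths are in m, angles in rad, forces in N, time in s.
With the tool pointing down it reaches from about 0.25 to 0.775 m from the base axis. Payload 8.9 kg.
Tool frame: the origin (TCP) lies at the very end of the fingers, on their centre line; the grasp point (between the pads) lies 19 mm behind it (ctrl.grasp_offset is the distance from the TCP to the grasp point, in m); z points along the fingers, y is the direction in which the jaws open and shut (so a half turn about z gives the same grasp; the last joint's range is limited). The gripper opens to 85 mm and grips with 20 to 120 N. Pads are 22 mm wide; open, the fingers measure 114 mm over their backs; the gripper's body (76 mm by 85 mm) begins 54 mm behind the grasp point. The pads swing forward as they close: fully open they stand 13 mm farther back than shut.
Start: joints at [1.08, 0.291, -0.153, 1.127, 0, 1.431], TCP at [0.181, 0.493, 0.231] pointing down, gripper open.
Joint ranges: [-2.52, 2.52], [-0.91, 1.74], [-1.3, 1.37], [-1.96, 2.02], [-1.52, 1.47], [-3.14, 3.14]. Speed limits (rad/s): [2.22, 2.22, 2.79, 3.14, 3.14, 3.14].

INTERFACE

Orientations are given as a rotation vector (axis times angle).
In Python, from station import ctrl gives the robot as it stands.
- The arm moves only by the tool play_rows, never from a script. Its argument "steps" is a list of rows, each a list of 7 numbers: the turn, a rotation vector about the world's x, y, z in rad, then the shift along the world's x, y, z in mm, then the closure, from 0 (fully open) to 1 (shut). A call has 1 to 10 rows; each row shifts and turns the commanded pose from where the row before left it; what a row does not reach is not made up. A row lasts 1/10 s, in which the tool goes at most 50 mm and 8.59 degrees, less where a joint would pass 70% of its speed; a pose out of reach is approached as far as the arm can. A call is refused whole if a number of a shift passes 50 or a number of a turn 0.15, either way. A call with a gripper value outside its range is refused whole. The fingers move at their own pace and stop on an object; "force" is the grip in N (left out, the last holds). Time passes only in rows, so rows that do not move let the fingers close. It gives the time, the measured TCP pose, the force and the opening at its end, in the units of the state.
- ctrl.get_state(): the state, without advancing time (a new reading comes with each control period).
- ctrl.get_image(name): name is "scene" or "top" or "wrist"; returns the picture (384x512x3 uint8, red, green, blue); there is no depth.
- ctrl.camera_model(name): a dict with "fov_y" (degrees; the focal length in pixels is half the picture's height over the tangent of half this angle, whatever the lens; pixels are square), "cx", "cy" (the principal point, pixels), "R" (3x3) and "t" (3): a world point X has camera coordinates R X + t; the wrist camera has in their place "tool_from_camera" (4x4, takes a point from camera to tool coordinates, whose origin is the TCP and whose axes are the flange's). Camera axes: x right, y down, z forward; pixel columns grow to the right and rows downward; lengths in m; the calibration is good to about 2 mm. A picture is of the moment at which its call begins: read the wrist's pose just before it. camera_model takes no time and is no camera call.
- ctrl.finish_job(): hands the job in, once; it reports no verdict.
The state is a dict: "t": time; "qpos": joint angles; "joint_velocities": joint speeds; "effort": joint torques, N m; "ee_pos": TCP position; "eef_rot": TCP orientation; "wrist_force": force on the tool from outside, world axes, zero at the start; "torque": the same for the moment, N m; "grip_width": opening from 0.0 (shut) to 1.0 (fully open).
Only numpy, scipy, OpenCV 4.12 (cv2) and the standard library are available. Lean on these libraries where they do the work, as an engineer would, in place of code of your own. Each camera call takes 0.05 s, during which the arm holds its last target.

TASK

Gently press the eject button of the white tablet dispenser fully down with one fingertip and keep it down, and trap the tray that springs out of the front with the other finger, when it is well out but before it slides to the end of its rails. Finish while holding it so: one finger keeping the button down, the other against the stopped tray. Lift nothing, and leave the goods around the dispenser where they stand.

Things in the scene. Friction and masses are not known exactly. Their poses are not given: they have to be found in the camera images.
- dispenser: White plastic fish-food tablet dispenser, fixed to the shelf. Origin on the shelf surface straight below the button's axis; z up; the tray slides out towards its -x. Low front deck 64 mm long (x -26 to +38 mm), 80 mm wide, top at 25 mm; behind it the magazine, x +34 to +138 mm, 80 mm wide, with a flat refill lid, 59 mm high in all.
- button_top (a point): Centre of the top of the grey round eject button (28 mm across) on the front deck, 36 mm above the shelf when up; moves with the button. Sprung: about 1.7 N to start, 4.2 N fully down.
- button (a joint): Eject button travel in m: 0 up, 0.006 fully down (top then 30 mm above the shelf, still 5 mm proud of the deck). The latch lets the tray go at about 4 mm; the button counts as held down beyond 4.5 mm. It springs up when let go.
- tray_face (a point): Point on the outer face of the tray's upright front plate, mid-width, 40 mm above the shelf; moves with the tray. The plate is 6 mm thick, 60 mm wide and reaches from 3 to 50 mm above the shelf, so its top stands above the button. With the tray shut this face is 34 mm in front (dispenser -x) of the button's axis, the plate's inner face 28 mm.
- tray (a joint): Tray extension in m: 0 shut and latched, grows as it slides out (dispenser -x), 0.09 at the end of its rails. Once the button is pressed a damped spring drives it out at about 25 to 40 mm/s, pushing with 3 N when shut and 1.2 N at the end; it does not stop by itself before the end. Trapped properly means stopped between 0.025 and 0.070; beyond 0.078 it has got away. At the extension e its outer face is 34 mm + e in front of the button's axis.
- canister_mid (a point): Bystander: blue flip-top plastic canister, 78 mm across, 116 mm tall; point at half its height.
- cave_mid (a point): Bystander: brown ceramic cave, 100 x 80 x 61 mm; point at half its height.
- feeding_ring_mid (a point): Bystander: white feeding ring, 86 mm across outside, 12 mm high, lying flat; point at its centre.
- airstone_mid (a point): Bystander: round black airstone disc, 60 mm across, 20 mm high, with a thin clear hose nipple on top; point at half its height.
- magnet_mid (a point): Bystander: green algae magnet with black foot, 60 x 38 x 39 mm; point at half its height.
- tin_mid (a point): Bystander: small aluminium tin with lid, 65 mm across, 42 mm high; point at half its height.
Mind the look-alikes: they are no part of the job. Several things have the shape of the dispenser; the one meant has the colours described above.

How it is judged:
On the way, in this order (a step that is already met when the one before it is completed fails the run):
1. a fingertip presses the eject button down (over 4.5 of its 6 mm) (value of joint button above 0.0045 m and contact force between the fingers and button above 0.5 N), for 0.05 s.
2. with the button kept down, a finger has stopped the tray 25 to 70 mm out (all of step 1 and contact force between the fingers and tray above 0.3 N and value of joint tray between 0.025 and 0.07 m and velocity of joint tray between -0.005 and 0.005 m/s), for 0.3 s.
At the end, for the whole second after the job is handed in: The robot holds still with a finger keeping the button down (over 4.5 mm, over 0.5 N) and a finger against the tray (over 0.3 N), which is stopped (under 5 mm/s) 25 to 70 mm out (all of step 2); the arm keeps its last pose, push and grip.
It fails at once if the tray got away: more than 78 mm out (value of joint tray above 0.078 m).
It fails at once if the button was rammed (more than 40 N) (contact force between the fingers and button above 40 N).
It fails at once if a bystander was lifted, carried or shoved (more than 20 mm) (distance of any of canister_mid, cave_mid, feeding_ring_mid, airstone_mid, magnet_mid, tin_mid from where it was at the start of the episode above 0.02 m).
It also fails if it takes over 35 s, if anything falls off the work surface, if the arm or the gripper's body presses on something with over 40 N, if the wrist force passes 120 N, or if a joint passes its speed limit or range.

## Working session

There is one attempt and no reset: what is moved stays moved. The work goes in short steps, Python scripts to look and compute and a tool call to move; the robot and the scene stay as the last step left them, time stands still between calls to the robot, and variables do not carry over. Pictures are saved under pics/ and viewed, and the job is handed in when it is done.

Besides the shell and the picture viewer there is one more tool, called after ">>>" as name([rows], argument=value, ...), one row to a line, values as JSON. play_rows: Moves the arm, as the interface text tells. Its arguments: {"type":"object","properties":{"steps":{"type":"array","items":{"type":"array","items":{"type":"number"}}},"force":{"type":"number"}},"required":["steps"]}

```bash
ls; mkdir -p pics; python3 - <<'E'
from station import ctrl
import cv2
print(ctrl.get_state())
for n in ("scene","top","wrist"):
    print(n,ctrl.camera_model(n))
    cv2.imwrite(f"pics/a_{n}.png",ctrl.get_image(n)[:,:,::-1])
E
```

```text
pics
{'t': 0.0, 'qpos': array([ 1.07968260e+00,  2.91296602e-01, -1.54104782e-01,  1.12672358e+00,
        2.10352116e-05,  1.43151888e+00]), 'joint_velocities': array([ 0.00105002,  0.00046995, -0.00018889, -0.00127661, -0.00045931,
       -0.00213944]), 'effort': array([-1.25999017e-03, -5.37138534e+01,  3.31375444e+01,  1.55952678e-02,
       -4.74995195e-04, -3.70261688e-06]), 'ee_pos': array([0.18069704, 0.4924573 , 0.23073188]), 'eef_rot': array([-5.49741307e-01, -3.09268033e+00,  1.97368156e-03]), 'wrist_force': array([ 0.17933581,  0.2563278 , -0.98513576]), 'torque': array([ 0.00394701,  0.00014589, -0.04348657]), 'grip_width': 0.9984356270882101}
scene {'fov_y': 55.71545798645562, 'cx': 258.60274355748385, 'cy': 195.63324449487098, 'R': array([[-0.21166629,  0.97728192,  0.01083615],
       [ 0.61251537,  0.1412862 , -0.77772947],
       [-0.76159195, -0.1579818 , -0.62850573]]), 't': array([ 0.00953022, -0.2340361 ,  1.44281421])}
top {'fov_y': 47.419021080476334, 'cx': 251.82203249589563, 'cy': 192.84432921492288, 'R': array([[-0.01156914, -0.99946619, -0.03055303],
       [-0.99529722,  0.01444896, -0.09578449],
       [ 0.09617482,  0.0293012 , -0.99493309]]), 't': array([0.09826497, 0.45455807, 1.29818355])}
wrist {'fov_y': 69.49746914867006, 'cx': 262.35229202544286, 'cy': 195.07373041681038, 'tool_from_camera': array([[-1.19086731e-03, -9.49812174e-01, -3.12818504e-01,
         7.95470838e-02],
       [ 9.99999044e-01, -1.35113011e-03,  2.95550487e-04,
        -5.10529925e-04],
       [-7.03375950e-04, -3.12817853e-01,  9.49812874e-01,
        -1.43143866e-01],
       [ 0.00000000e+00,  0.00000000e+00,  0.00000000e+00,
         1.00000000e+00]])}
```

View pics/a_scene.png

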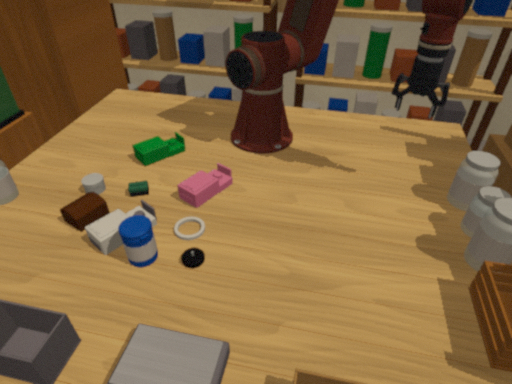

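View pics/a_top.png

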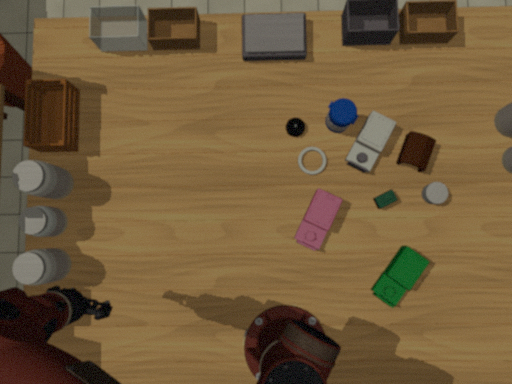

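View pics/a_wrist.png

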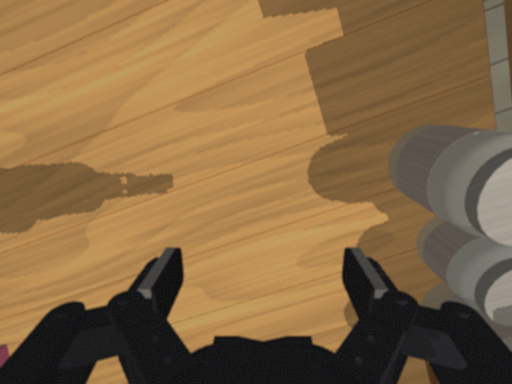

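```bash
cat > h.py <<'E'
import numpy as np, cv2
from scipy.spatial.transform import Rotation as Ro
from station import ctrl
def K(m): 
    return 192/np.tan(np.radians(m['fov_y']/2)),m['cx'],m['cy']
def cam(n,st=None):
    m=ctrl.camera_model(n)
    if n!='wrist':
        R=m['R'];return m,R.T,-R.T@m['t']
    T=m['tool_from_camera'];Rt=Ro.from_rotvec(st['eef_rot']).as_matrix()
    return m,Rt@T[:3,:3],Rt@T[:3,3]+st['ee_pos']
def ray(n,uv,st=None):
    m,Rw,c=cam(n,st);f,cx,cy=K(m)
    d=Rw@np.array([(uv[0]-cx)/f,(uv[1]-cy)/f,1]);return c,d/np.linalg.norm(d)
def plane(n,uv,z,st=None):
    c,d=ray(n,uv,st);return c+d*(z-c[2])/d[2]
def proj(n,X,st=None):
    m,Rw,c=cam(n,st);f,cx,cy=K(m);p=Rw.T@(np.array(X)-c);return f*p[0]/p[2]+cx,f*p[1]/p[2]+cy
def tri(rs):
    A=np.zeros((3,3));b=np.zeros(3)
    for c,d in rs:
        P=np.eye(3)-np.outer(d,d);A+=P;b+=P@c
    return np.linalg.solve(A,b)
E
python3 - <<'E'
from h import *
t=cv2.imread('pics/a_top.png');s=cv2.imread('pics/a_scene.png')
cv2.imwrite('pics/a_crop.png',np.hstack([cv2.resize(t[90:210,290:450],None,fx=2.5*0.98,fy=2.45,interpolation=cv2.INTER_CUBIC),cv2.resize(s[160:280,50:210],None,fx=2.45,fy=2.45,interpolation=cv2.INTER_CUBIC)]))
b=plane('top',(361.5,157.5),.036);print(b)
for n,u in dict(can=(342,105),ring=(312,160),air=(295,127),tin=(436,193),mag=(386,199),cave=(417,151),lid=(379,131)).items(): print(n,plane('top',u,.04))
E
```

```text
[ 0.55610526 -0.23775451  0.036     ]
can [ 0.7170593  -0.18402693  0.04      ]
ring [ 0.55033805 -0.08950923  0.04      ]
air [ 0.65198829 -0.04087755  0.04      ]
tin [ 0.44584858 -0.45098076  0.04      ]
mag [ 0.43017823 -0.30426806  0.04      ]
cave [ 0.57219855 -0.40157642  0.04      ]
lid [ 0.63493439 -0.29179694  0.04      ]
```

View pics/a_crop.png

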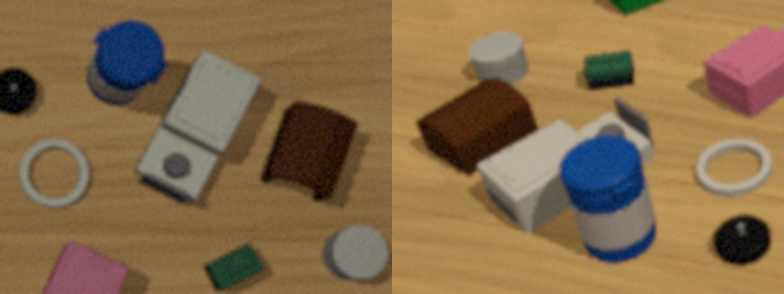

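>>> play_rows([
  [0,0,-0.09,17,-35,1,0.15],
  [0,0,-0.09,17,-35,1,0.15],
  [0,0,-0.09,17,-35,1,0.15],
  [0,0,-0.09,17,-35,1,0.15],
  [0,0,-0.09,17,-35,1,0.15],
  [0,0,-0.09,17,-35,1,0.15],
  [0,0,-0.09,17,-35,1,0.15],
  [0,0,-0.09,17,-35,1,0.15],
  [0,0,-0.09,17,-35,1,0.15],
  [0,0,-0.09,17,-35,1,0.15],
], force=30)

```text
t: 1.15
ee_pos: [0.3512, 0.1413, 0.2414]
eef_rot: [1.845, 2.543, 0.0]
wrist_force: [1.1, 0.3, 0.2]
grip_width: 0.848
```

>>> play_rows([
  [0,0,-0.09,17,-35,1,0.15],
  [0,0,-0.09,17,-35,1,0.15],
  [0,0,-0.09,17,-35,1,0.15],
  [0,0,-0.09,17,-35,1,0.15],
  [0,0,-0.09,17,-35,1,0.15],
  [0,0,-0.09,17,-35,1,0.15],
  [0,0,-0.09,17,-35,1,0.15],
  [0,0,-0.09,17,-35,1,0.15],
  [0,0,-0.09,17,-35,1,0.15],
  [0,0,-0.09,17,-35,1,0.15],
])

```text
t: 2.15
ee_pos: [0.5212, -0.2087, 0.2511]
eef_rot: [-2.767, -1.486, 0.0]
wrist_force: [0.8, 0.1, 0.5]
grip_width: 0.847
```

>>> play_rows([
  [0,0,0,0,0,0,0.15],
  [0,0,0,0,0,0,0.15],
  [0,0,0,0,0,0,0.15],
])

```text
t: 2.45
ee_pos: [0.5204, -0.2063, 0.2511]
eef_rot: [-2.763, -1.493, 0.001]
wrist_force: [0.0, -0.1, -0.8]
grip_width: 0.85
```

```bash
python3 - <<'E'
from h import *
import pickle
st=ctrl.get_state();print(st['t'],st['ee_pos'],st['eef_rot'],st['grip_width'],st['wrist_force'],st['qpos'])
print(Ro.from_rotvec(st['eef_rot']).as_matrix().round(3))
im=ctrl.get_image('wrist')[:,:,::-1];cv2.imwrite('pics/b.png',im);pickle.dump(st,open('b.pkl','wb'))
E
```

```text
2.45 [ 0.52038134 -0.20630039  0.2510759 ] [-2.76290950e+00 -1.49313405e+00  6.33383407e-04] 0.8499778780573948 [ 0.02076709 -0.06199645 -0.77348136] [-5.08159597e-01  3.48797982e-01 -1.83143685e-02  1.20477144e+00
  2.14469547e-04  1.64251478e+00]
[[ 0.548  0.837 -0.001]
 [ 0.837 -0.548  0.001]
 [ 0.    -0.001 -1.   ]]
```

View pics/b.png

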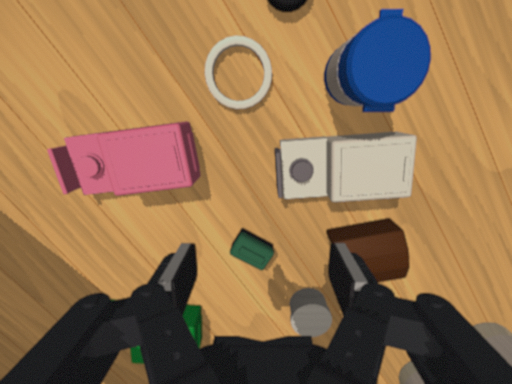

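```bash
python3 - <<'E'
from h import *
import pickle
st=pickle.load(open('b.pkl','rb'));im=cv2.imread('pics/b.png')
cv2.imwrite('pics/b_crop.png',cv2.resize(im[115:225,260:430],None,fx=4.5,fy=4.5,interpolation=cv2.INTER_CUBIC))
# button: dark grey blob
g=cv2.cvtColor(im,cv2.COLOR_BGR2HSV)
roi=im[145:195,284:320].astype(int); gr=roi.mean(2); m=(gr<125).astype(np.uint8)
n,l,s,c=cv2.connectedComponentsWithStats(m)
for i in range(1,n):
    if s[i,4]>60: print(s[i],c[i]+[284,145])
w=((g[...,1]<60)&(g[...,2]>120)).astype(np.uint8); w[:120]=0;w[215:]=0;w[:,:270]=0;w[:,430:]=0
cs,_=cv2.findContours(w,cv2.RETR_EXTERNAL,cv2.CHAIN_APPROX_NONE);k=max(cs,key=cv2.contourArea);print(cv2.minAreaRect(k),cv2.boxPoints(cv2.minAreaRect(k)))
print(proj('wrist',[*st['ee_pos'][:2],.036],st))
E
```

```text
[  6  14  23  24 440] [301.03409091 170.24545455]
((349.0947265625, 167.9071044921875), (65.35212707519531, 135.66419982910156), 86.14936065673828) [[279.22137 139.86012]
 [414.57928 130.7495 ]
 [418.96808 195.95409]
 [283.61017 205.06471]]
(np.float64(261.9074802493681), np.float64(168.07071768328674))
```

View pics/b_crop.png

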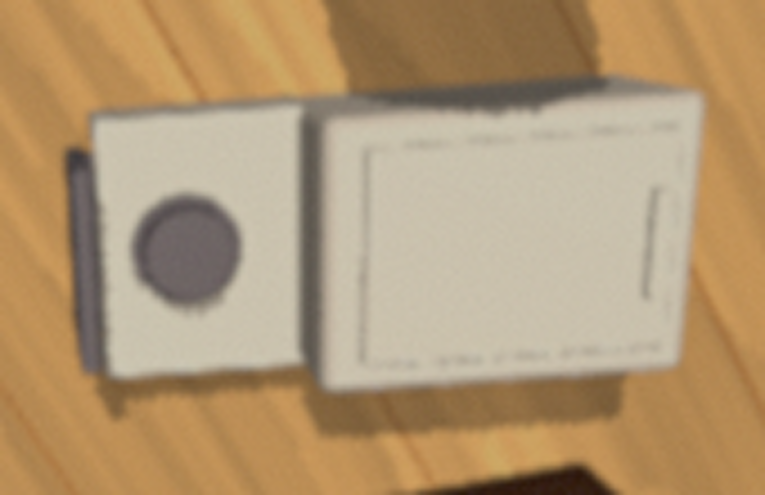

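```bash
python3 - <<'E'
from h import *
import pickle
st=pickle.load(open('b.pkl','rb'))
P=lambda u,v,z:plane('wrist',(260+(u+.5)/4.5-.5,115+(v+.5)/4.5-.5),z,st)
ang=lambda a,b:np.degrees(np.arctan2(*(b-a)[1::-1]))
L=[P(325,117,.059),P(703,95,.059),P(680,362,.059),P(324,390,.059)]
print('lid',ang(L[0],L[1]),ang(L[3],L[2]),ang(L[3],L[0])-90,ang(L[2],L[1])-90)
print([np.linalg.norm(L[i]-L[(i+1)%4])*1e3 for i in range(4)])
D=[P(92,115,.025),P(302,98,.025),P(302,366,.025),P(107,378,.025)]
print('deck',ang(D[0],D[1]),ang(D[3],D[2]),ang(D[3],D[0])-90, np.linalg.norm(D[0]-D[3])*1e3)
T=[P(68,150,.05),P(85,371,.05)];print('tray',ang(T[1],T[0])-90)
b=P(187,246,.036);print('button',b,plane('wrist',(301.1,170.2),.036,st),plane('top',(362.2,157.3),.036))
print('tri',tri([ray('wrist',(301.2,170.1),st),ray('top',(362.2,157.3))]))
c=sum(L)/4;print('axis from lid centre',ang(b,c),np.linalg.norm((c-b)[:2]))
y=Ro.from_rotvec(st['eef_rot']).as_matrix()[:,1];print('jaw',np.degrees(np.arctan2(y[1],y[0])))
E
```

```text
lid -29.984285245281384 -28.49407249207498 -29.044327521893116 -28.453649339974277
[np.float64(99.73265913263424), np.float64(74.59017309988738), np.float64(100.49283021710973), np.float64(77.18738025298622)]
deck -28.71174395770664 -29.564717139138377 -28.855574567680165 81.62489336985206
tray -28.089131310981323
button [ 0.56285127 -0.23613393  0.036     ] [ 0.56213926 -0.23715638  0.036     ] [ 0.5566758  -0.23985623  0.036     ]
tri [ 0.56225498 -0.24664084  0.00313631]
axis from lid centre -29.70580254468886 0.08484885370715084
jaw -33.22456705629955
```

>>> play_rows([
  [0,0,0.024,1,-3,-25,0.15],
  [0,0,0.024,1,-3,-25,0.15],
  [0,0,0.025,2,-4,-25,0.15],
  [0,0,0,0,0,-25,0.15],
  [0,0,0,0,0,0,0.15],
  [0,0,0,0,0,0,0.15],
])

```text
t: 3.1
ee_pos: [0.5247, -0.2164, 0.152]
eef_rot: [-2.707, -1.593, 0.0]
wrist_force: [-0.2, 0.0, 0.5]
grip_width: 0.852
```

```bash
python3 - <<'E'
from h import *
import pickle
st=ctrl.get_state();print(st['t'],st['ee_pos'],st['eef_rot'],st['grip_width'],st['wrist_force'],st['qpos'])
im=ctrl.get_image('wrist')[:,:,::-1];cv2.imwrite('pics/c.png',im);pickle.dump(st,open('c.pkl','wb'))
b=cv2.imread('pics/a_top.png');cv2.imwrite('pics/top4.png',cv2.resize(b[130:190,330:400],None,fx=8,fy=8,interpolation=cv2.INTER_CUBIC))
E
```

```text
3.1 [ 0.5247343  -0.2164065   0.15198776] [-2.70733871e+00 -1.59308414e+00  1.63375453e-04] 0.8520204038043984 [-0.23035325  0.01892814  0.47571664] [-5.19988732e-01  4.25446043e-01 -1.70503273e-01  9.75175624e-01
  6.78986193e-05  1.55786385e+00]
```

View pics/c.png

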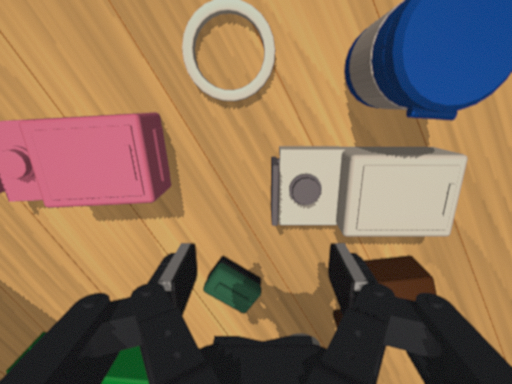

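View pics/top4.png

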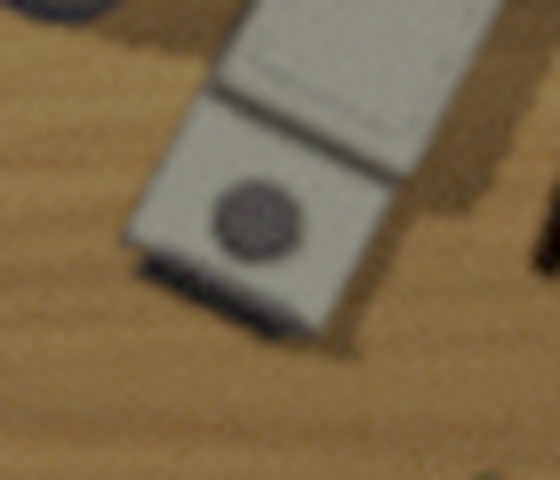

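```bash
python3 - <<'E'
from h import *
import pickle
sb=pickle.load(open('b.pkl','rb'));st=pickle.load(open('c.pkl','rb'));im=cv2.imread('pics/c.png')
roi=im[165:215,283:330].astype(int).mean(2);m=(roi<125).astype(np.uint8)
n,l,s,c=cv2.connectedComponentsWithStats(m)
for i in range(1,n):
    if s[i,4]>60: print(s[i],c[i]+[283,165]); u=c[i]+[283,165]
for z in (.03,.036,.042): print(plane('wrist',u,z,st),plane('wrist',(301.2,170.1),z,sb))
print('tri wrists',tri([ray('wrist',u,st),ray('wrist',(301.2,170.1),sb)]))
print('tri all',tri([ray('wrist',u,st),ray('wrist',(301.2,170.1),sb),ray('top',(362.1,157.6))]))
print(proj('wrist',st['ee_pos'],st), cam('wrist',st)[2],cam('top')[2])
cv2.imwrite('pics/c_crop.png',cv2.resize(im[135:250,255:475],None,fx=3.5,fy=3.5,interpolation=cv2.INTER_CUBIC))
# scene cross-check
print('scene proj',proj('scene',[.562,-.237,.036]),proj('scene',[.556,-.24,.036]))
print('tcp top proj',proj('top',st['ee_pos']))
cv2.imwrite('pics/c_top.png',cv2.resize(ctrl.get_image('top')[100:250,280:450,::-1],None,fx=4,fy=4))
E
```

```text
[  7   9  31  32 786] [304.86386768 189.33333333]
[ 0.56197928 -0.23840665  0.03      ] [ 0.56223945 -0.23879388  0.03      ]
[ 0.56202251 -0.23634111  0.036     ] [ 0.56227769 -0.23716851  0.036     ]
[ 0.56206574 -0.23427558  0.042     ] [ 0.56231593 -0.23554314  0.042     ]
tri wrists [ 0.56207379 -0.24021225  0.024759  ]
tri all [ 0.56179144 -0.24689634  0.00306762]
(np.float64(261.32784242829), np.float64(248.6743966074804)) [ 0.56388953 -0.14713157  0.29513695] [0.32870465 0.05360629 1.33814767]
scene proj (np.float64(138.41261309126486), np.float64(212.8208655580232)) (np.float64(138.41500469496356), np.float64(211.297925602176))
tcp top proj (np.float64(363.3473252064333), np.float64(161.50059505277565))
```

View pics/c_crop.png

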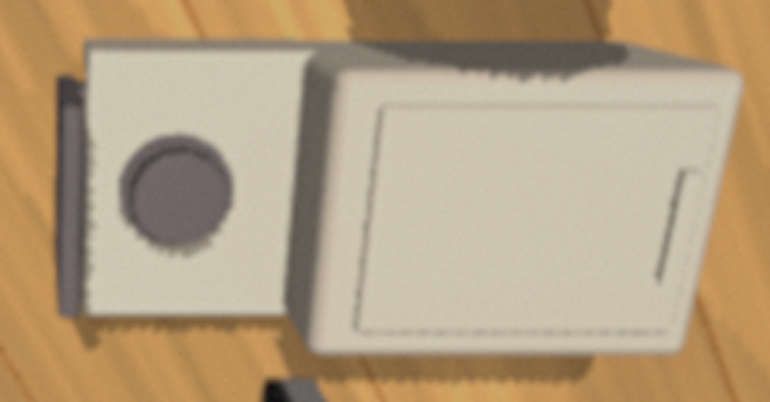

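View pics/c_top.png

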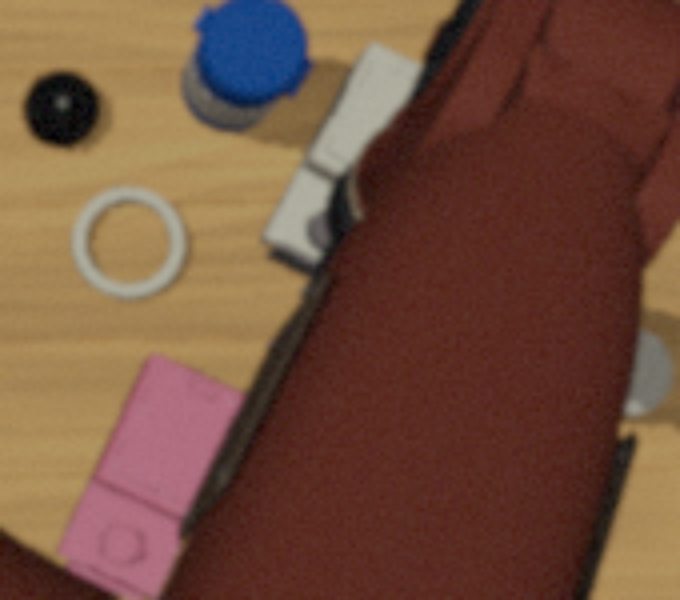

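>>> play_rows([
  [0,0,0,0,0,-25,0.15],
  [0,0,0,0,0,-25,0.15],
  [0,0,0,0,0,-25,0.15],
  [0,0,0,0,0,-15,0.15],
  [0,0,0,0,0,0,0.15],
  [0,0,0,0,0,0,0.15],
])

```text
t: 3.8
ee_pos: [0.5256, -0.2175, 0.0626]
eef_rot: [2.707, 1.591, 0.001]
wrist_force: [-0.3, -0.2, -0.2]
grip_width: 0.851
```

```bash
python3 - <<'E'
from h import *
import pickle
st=ctrl.get_state();print(st['t'],st['ee_pos'],st['eef_rot'],st['grip_width'],st['wrist_force'])
im=ctrl.get_image('wrist')[:,:,::-1];cv2.imwrite('pics/d.png',im);pickle.dump(st,open('d.pkl','wb'))
cv2.imwrite('pics/d_crop.png',cv2.resize(im[160:310,130:390],None,fx=3,fy=3,interpolation=cv2.INTER_CUBIC))
s=ctrl.get_image('scene')[:,:,::-1];cv2.imwrite('pics/d_s.png',cv2.resize(s[130:280,50:250],None,fx=4,fy=4,interpolation=cv2.INTER_CUBIC))
E
```

```text
3.8 [ 0.52563244 -0.21746875  0.06259112] [2.70714262e+00 1.59149851e+00 1.15487622e-03] 0.8512283991765636 [-0.34482271 -0.22485645 -0.18751822]
```

View pics/d_crop.png

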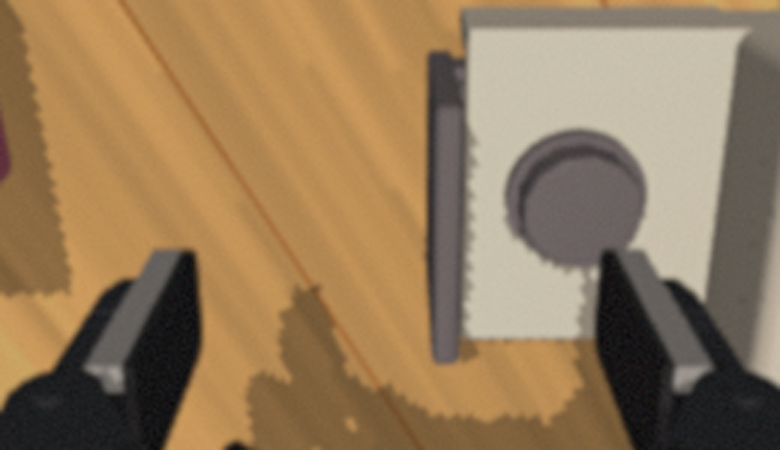

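View pics/d_s.png

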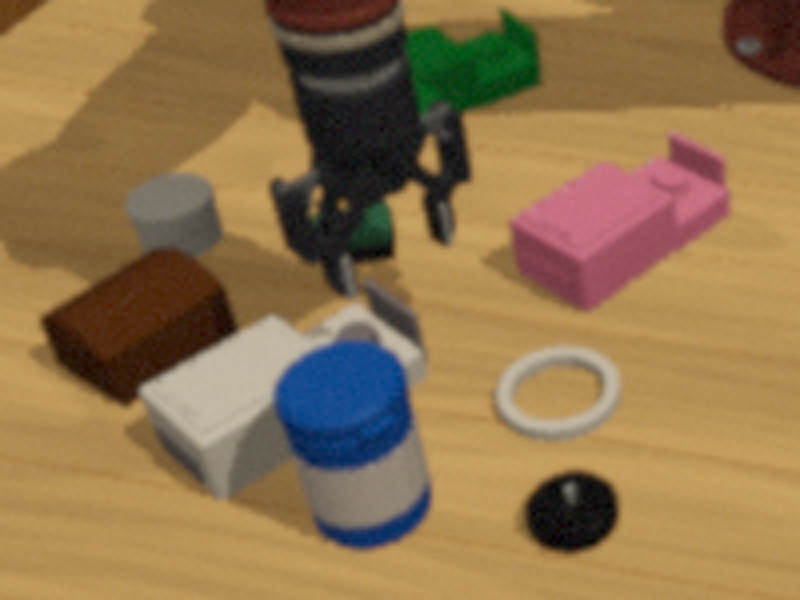

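```bash
python3 - <<'E'
from h import *
import pickle
st=pickle.load(open('d.pkl','rb'))
R=Ro.from_rotvec(st['eef_rot']).as_matrix()
px=lambda u,v:(130+(u+.5)/3-.5,160+(v+.5)/3-.5)
T=lambda X:(R.T@(X-st['ee_pos'])*1e3).round(1)
print('rot',R.round(4).tolist())
b=plane('wrist',px(584,203),.036,st);print('button',b,T(b))
for dz in (0,.002,.004,.006):
  print(dz,[T(plane('wrist',px(*q),st['ee_pos'][2]+dz,st)) for q in ((603,250),(640,250),(196,250),(155,250))])
E
```

```text
rot [[0.4863, 0.8738, 0.0013], [0.8738, -0.4863, -0.0007], [-0.0, 0.0015, -1.0]]
button [ 0.56314679 -0.23697778  0.036     ] [ 1.2 42.2 26.7]
0 [array([ 3.6, 40. ,  0.1]), array([ 3.6, 47.2,  0.1]), array([  3.8, -38.2,  -0.1]), array([  3.8, -46.1,  -0.1])]
0.002 [array([ 4.6, 39.5, -1.9]), array([ 4.6, 46.5, -1.9]), array([  4.8, -37.7,  -2.1]), array([  4.9, -45.4,  -2.1])]
0.004 [array([ 5.7, 38.9, -3.9]), array([ 5.7, 45.9, -3.9]), array([  5.9, -37.1,  -4.1]), array([  5.9, -44.8,  -4.1])]
0.006 [array([ 6.8, 38.4, -5.9]), array([ 6.7, 45.2, -5.9]), array([  7. , -36.6,  -6.1]), array([  7. , -44.1,  -6.1])]
```

>>> play_rows([
  [0,0,0,0,0,-10,0.15],
  [0,0,0,0,0,-10,0.15],
  [0,0,0,0,0,0,0.15],
  [0,0,0,0,0,0,0.15],
])

```text
t: 4.3
ee_pos: [0.5245, -0.217, 0.0408]
eef_rot: [-2.708, -1.591, 0.001]
wrist_force: [0.4, 0.4, -0.6]
grip_width: 0.854
```

>>> play_rows([
  [0,0,0,0,0,-2,0.15],
  [0,0,0,0,0,-2,0.15],
  [0,0,0,0,0,0,0.15],
])

```text
t: 4.6
ee_pos: [0.5248, -0.2171, 0.0371]
eef_rot: [-2.708, -1.592, 0.0]
wrist_force: [0.3, 0.2, 0.1]
grip_width: 0.852
```

```bash
python3 - <<'E'
from h import *
import pickle
st=ctrl.get_state();print(st['t'],st['ee_pos'],st['eef_rot'],st['grip_width'],st['wrist_force'],st['torque'])
im=ctrl.get_image('wrist')[:,:,::-1];pickle.dump(st,open('e.pkl','wb'))
cv2.imwrite('pics/e_crop.png',cv2.resize(im[160:310,130:390],None,fx=3,fy=3,interpolation=cv2.INTER_CUBIC))
E
```

```text
4.6 [ 0.5247963  -0.21707988  0.03712942] [-2.70815420e+00 -1.59186818e+00  1.75158279e-04] 0.8522582808587693 [0.29769983 0.22737683 0.14554629] [-0.01821717  0.00899112  0.00967527]
```

View pics/e_crop.png

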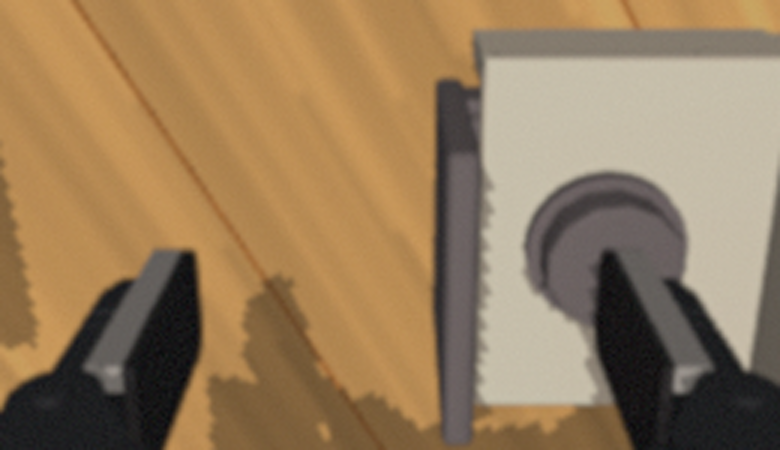

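>>> play_rows([
  [0,0,0,0,0,-2,0.15],
  [0,0,0,0,0,-2,0.15],
  [0,0,0,0,0,0,0.15],
])

```text
t: 4.95
ee_pos: [0.5247, -0.217, 0.033]
eef_rot: [-2.708, -1.592, 0.0]
wrist_force: [-0.5, -0.1, -0.7]
grip_width: 0.852
```

>>> play_rows([
  [0,0,0,0,0,-1,0.15],
  [0,0,0,0,0,-1,0.15],
  [0,0,0,0,0,0,0.15],
])

```text
t: 5.25
ee_pos: [0.5248, -0.2171, 0.0312]
eef_rot: [-2.708, -1.592, 0.0]
wrist_force: [-0.0, -0.9, -0.1]
grip_width: 0.85
```

```bash
python3 - <<'E'
from h import *
st=ctrl.get_state();print(st['t'],st['ee_pos'],st['wrist_force'],st['torque'])
im=ctrl.get_image('wrist')[:,:,::-1]
cv2.imwrite('pics/f_crop.png',cv2.resize(im[160:310,130:390],None,fx=3,fy=3,interpolation=cv2.INTER_CUBIC))
E
```

```text
5.25 [ 0.52482952 -0.21713489  0.03117665] [-0.01051243 -0.86089477 -0.07999005] [-0.02326318 -0.03917442 -0.00507406]
```

View pics/f_crop.png

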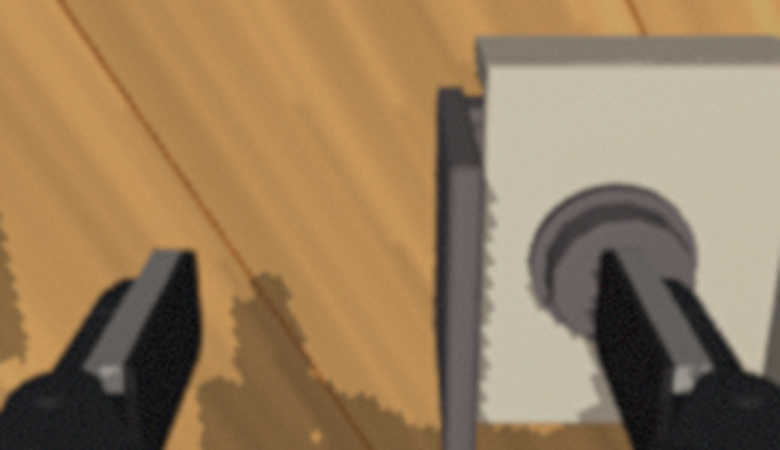

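>>> play_rows([
  [0,0,0,0,0,-1,0.15],
  [0,0,0,0,0,-1,0.15],
  [0,0,0,0,0,0,0.15],
])

```text
t: 5.6
ee_pos: [0.5248, -0.2171, 0.0292]
eef_rot: [-2.708, -1.592, 0.0]
wrist_force: [-0.9, -0.0, -0.1]
grip_width: 0.85
```

>>> play_rows([
  [0,0,0,0,0,-1,0.15],
  [0,0,0,0,0,-1,0.15],
  [0,0,0,0,0,0,0.15],
])

```text
t: 5.9
ee_pos: [0.525, -0.2172, 0.0273]
eef_rot: [2.708, 1.592, 0.0]
wrist_force: [0.2, -0.1, 0.5]
grip_width: 0.847
```

```bash
python3 - <<'E'
from h import *
st=ctrl.get_state();print(st['t'],st['ee_pos'],st['wrist_force'],st['torque'])
im=ctrl.get_image('wrist')[:,:,::-1]
cv2.imwrite('pics/g_crop.png',cv2.resize(im[160:310,130:390],None,fx=3,fy=3,interpolation=cv2.INTER_CUBIC))
E
```

```text
5.9 [ 0.52497515 -0.21719697  0.02732968] [ 0.23607486 -0.09704037  0.52566966] [ 0.06354507  0.01876375 -0.00864836]
```

View pics/g_crop.png

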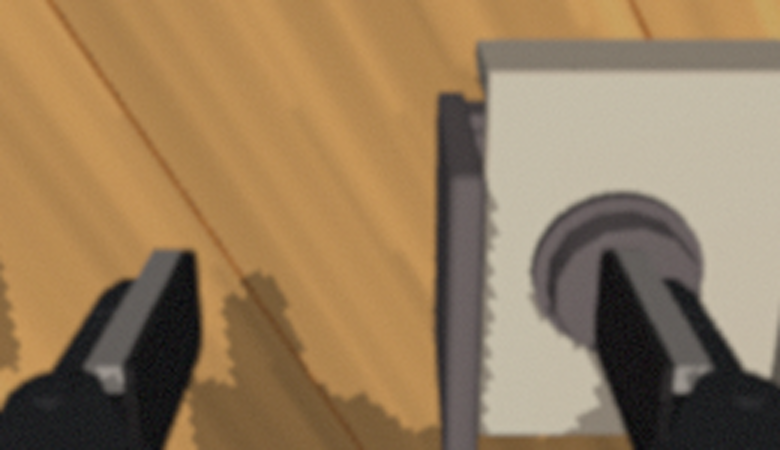

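>>> play_rows([
  [0,0,0,0,0,-1,0.15],
  [0,0,0,0,0,0,0.15],
])

```text
t: 6.15
ee_pos: [0.525, -0.2172, 0.0264]
eef_rot: [2.708, 1.592, 0.0]
wrist_force: [-0.5, -0.4, 2.5]
grip_width: 0.852
```

>>> play_rows([
  [0,0,0,0,0,-1,0.15],
  [0,0,0,0,0,0,0.15],
])

```text
t: 6.35
ee_pos: [0.525, -0.2172, 0.0254]
eef_rot: [2.708, 1.592, 0.0]
wrist_force: [-0.7, 0.5, 3.2]
grip_width: 0.851
```

>>> play_rows([
  [0,0,0,0,0,-1,0.15],
  [0,0,0,0,0,0,0.15],
])

```text
t: 6.55
ee_pos: [0.525, -0.2172, 0.0243]
eef_rot: [2.708, 1.592, 0.0]
wrist_force: [-0.5, 0.3, 3.5]
grip_width: 0.856
```

```bash
python3 - <<'E'
from h import *
st=ctrl.get_state();print(st['t'],st['ee_pos'],st['wrist_force'],st['torque'])
im=ctrl.get_image('wrist')[:,:,::-1]
st=ctrl.get_state();print(st['t'],st['ee_pos'],st['wrist_force'],st['torque'])
cv2.imwrite('pics/h_crop.png',cv2.resize(im[160:310,130:390],None,fx=3,fy=3,interpolation=cv2.INTER_CUBIC))
E
```

```text
6.55 [ 0.5249786  -0.21720296  0.02428414] [-0.46025849  0.28636684  3.46838485] [ 0.05745814 -0.02017333 -0.02321903]
6.6 [ 0.52496511 -0.21719549  0.02430931] [-0.77111785  0.91555323  3.4818556 ] [ 0.01196122 -0.02694958 -0.00677495]
```

View pics/h_crop.png

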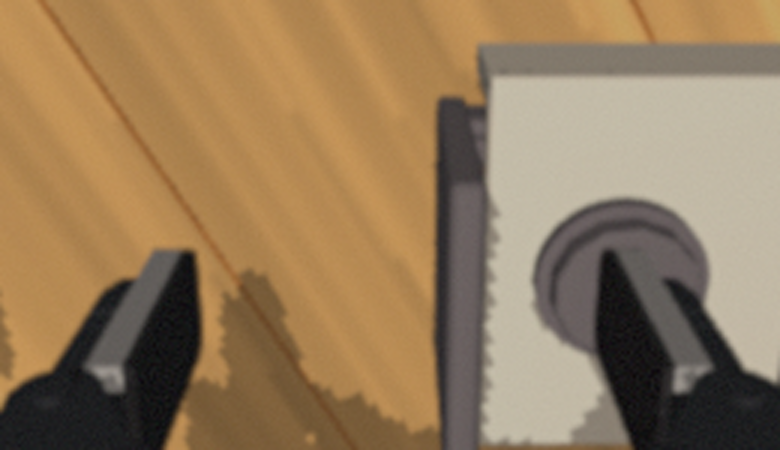

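>>> play_rows([
  [0,0,0,0,0,-1,0.15],
  [0,0,0,0,0,-1,0.15],
  [0,0,0,0,0,-0.7,0.15],
  [0,0,0,0,0,0,0.15],
])

```text
t: 7.0
ee_pos: [0.525, -0.2172, 0.0216]
eef_rot: [2.708, 1.592, 0.0]
wrist_force: [0.2, -0.2, 4.0]
grip_width: 0.847
```

```bash
python3 - <<'E'
from h import *
im=ctrl.get_image('wrist')[:,:,::-1]
st=ctrl.get_state();print(st['t'],st['ee_pos'],st['wrist_force'],st['torque'])
cv2.imwrite('pics/i_crop.png',cv2.resize(im[160:310,130:390],None,fx=3,fy=3,interpolation=cv2.INTER_CUBIC))
E
```

```text
7.05 [ 0.52497722 -0.21717884  0.0215829 ] [-0.17706367 -0.05686936  4.13611287] [-0.02643472 -0.10135264 -0.03209582]
```

View pics/i_crop.png

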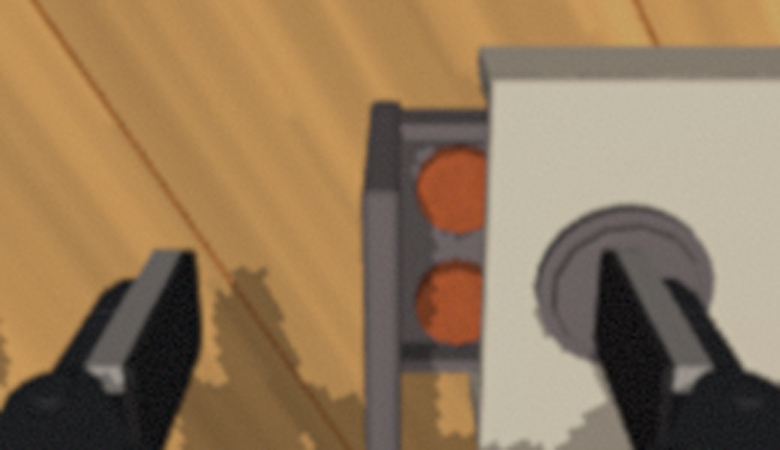

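Tray is coming out; the button is nearly fully down (about 4.1 N, about 5.5 mm). I hold still and wait.

>>> play_rows([
  [0,0,0,0,0,-0.2,0.15],
  [0,0,0,0,0,0,0.15],
  [0,0,0,0,0,0,0.15],
  [0,0,0,0,0,0,0.15],
  [0,0,0,0,0,0,0.15],
  [0,0,0,0,0,0,0.15],
  [0,0,0,0,0,0,0.15],
  [0,0,0,0,0,0,0.15],
  [0,0,0,0,0,0,0.15],
  [0,0,0,0,0,0,0.15],
])

```text
t: 8.05
ee_pos: [0.5249, -0.2172, 0.0215]
eef_rot: [2.708, 1.592, 0.0]
wrist_force: [-0.3, 1.3, 5.8]
grip_width: 0.849
```

>>> play_rows([
  [0,0,0,0,0,0,0.15],
  [0,0,0,0,0,0,0.15],
  [0,0,0,0,0,0,0.15],
  [0,0,0,0,0,0,0.15],
  [0,0,0,0,0,0,0.15],
  [0,0,0,0,0,0,0.15],
  [0,0,0,0,0,0,0.15],
])

```text
t: 8.75
ee_pos: [0.525, -0.2172, 0.0216]
eef_rot: [2.708, 1.592, 0.0]
wrist_force: [-1.2, 0.6, 5.9]
grip_width: 0.846
```

```bash
python3 - <<'E'
from h import *
F=[]
ims=[]
for k in range(4):
    im=ctrl.get_image('wrist')[:,:,::-1];ims.append(im)
    st=ctrl.get_state();F.append(np.r_[st['wrist_force'],st['torque']])
print(st['t'],st['ee_pos'],st['grip_width'],np.mean(F,0).round(3),cv2.absdiff(ims[0],ims[3])[160:310].mean())
cv2.imwrite('pics/j_crop.png',cv2.resize(im[160:310,130:390],None,fx=3,fy=3,interpolation=cv2.INTER_CUBIC))
s=ctrl.get_image('scene')[:,:,::-1];cv2.imwrite('pics/j_s.png',cv2.resize(s[130:280,50:250],None,fx=4,fy=4,interpolation=cv2.INTER_CUBIC))
E
```

```text
8.95 [ 0.52494084 -0.21715082  0.02153512] 0.84667766041944 [-6.830e-01  4.140e-01  5.984e+00  1.200e-02 -1.300e-02  3.000e-03] 1.373689236111111
```

View pics/j_crop.png

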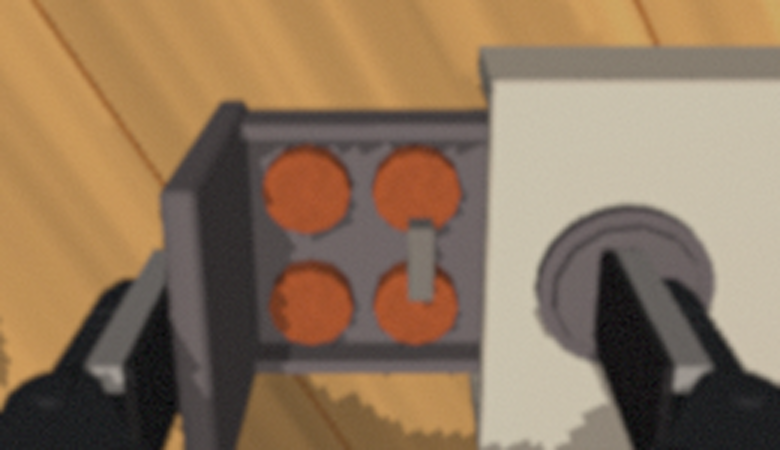

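View pics/j_s.png

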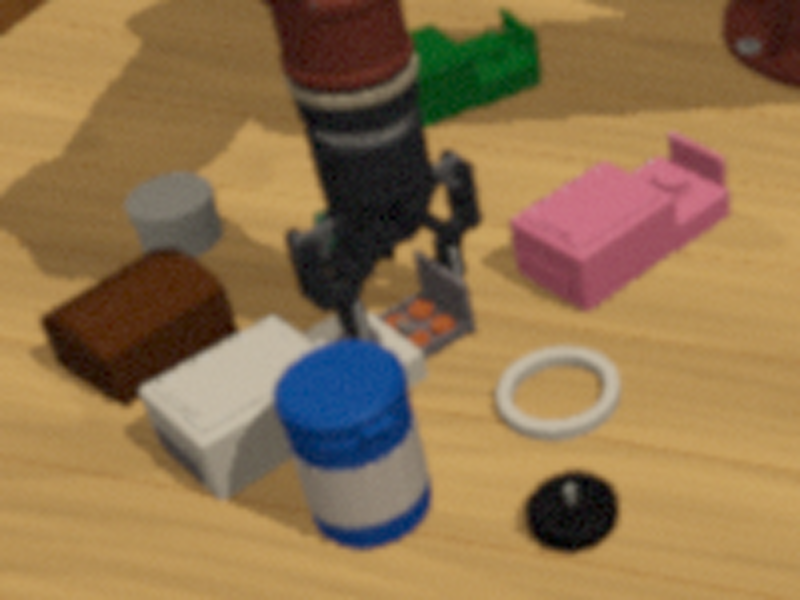

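```bash
python3 - <<'E'
from h import *
st=ctrl.get_state()
px=lambda u,v:(130+(u+.5)/3-.5,160+(v+.5)/3-.5)
b=np.array([.5625,-.237]);f=np.array([-.874,.486])
for q in ((220,103),(165,195)): print('e from plate top outer edge',(plane('wrist',px(*q),.05,st)[:2]-b)@f-.034)
# compare the bystanders in the scene view, before/after
a=cv2.imread('pics/a_scene.png');s=ctrl.get_image('scene')[:,:,::-1]
for n,(u,v) in dict(can=(138,240),cave=(84,210),ring=(189,228),air=(193,258),tin=(93,184)).items():
    p=a[v-16:v+16,u-16:u+16];r=cv2.matchTemplate(np.ascontiguousarray(s[v-24:v+24,u-24:u+24]),p,cv2.TM_CCOEFF_NORMED);print(n,r.max().round(3),np.array(cv2.minMaxLoc(r)[3])-8)
E
```

```text
e from plate top outer edge 0.0336588530723933
e from plate top outer edge 0.042930417947586064
can 0.994 [0 0]
cave 0.955 [0 0]
ring 0.994 [0 0]
air 0.997 [0 0]
tin 0.886 [0 0]
```

```bash
python3 -c "
from station import ctrl
print(ctrl.finish_job());s=ctrl.get_state();print(s['t'],s['wrist_force'],s['ee_pos'])"
```

```text
the job is handed in; nothing more can be done
None
the job is handed in; nothing more can be done
```

I pressed the eject button of the white dispenser down slowly with one fingertip. The other finger was waiting in front of the tray and stopped it. I handed the job in at about 9 s with the arm holding that pose; no verdict was reported.

**Last checks**
- **Button:** it is about 5.7 mm down, measured from where the finger first touched it. The upward force on the fingers is steady at about 6 N, so it has probably reached its stop.
- **Tray:** it is stopped against the front finger about 40 mm out. Two points on the plate gave 34 and 43 mm, and finger geometry predicted 45 mm, all inside the 25–70 mm band. The net sideways force along the tray's direction averaged about 0.8 N. That is above the 0.3 N needed, but less than the roughly 2 N I expected from the spring.
- **Bystanders:** the canister, cave, ring, airstone and tin had not moved in the scene camera. I did not check the magnet separately; nothing went near it.

**Disagreements between measurements**
- The top camera put the button about 6–7 mm away from where the wrist camera did. I used the wrist camera, and its close-up views showed the finger on the button.
- The button height I triangulated from two views was too low: 25 mm from the two wrist views and 3 mm with the top view included, against 36 mm in the text. I therefore found the contact height by touch.

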